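# Open the gauge case by its pop-out T-handle

### The arm

A 6-joint arm with a two-finger parallel gripper is mounted at the origin on a cart in front of the work surface, level with it; the furniture and walls round the work are solid. World frame = base frame: x ahead of the robot, y to its left, z up, the work surface at z = 0. Lengths are in mm, angles in rad, forces in N, time in s.
With the tool pointing down it reaches from about 275 to 1000 mm from the base axis. Payload 8.4 kg.
Tool frame: the origin (TCP) lies at the very end of the fingers, on their centre line; the grasp point (between the pads) lies 19 mm behind it; z points along the fingers, y is the direction in which the jaws open and shut (so a half turn about z gives the same grasp; the last joint's range is limited). The gripper opens to 85 mm and grips with 20 to 120 N. Pads are 22 mm wide; open, the fingers measure 114 mm over their backs; the gripper's body (76 mm by 85 mm) begins 54 mm behind the grasp point. The pads swing forward as they close: fully open they stand 13 mm farther back than shut.
Start: joints at [1.259, 0.353, 1.633, -0, 1.155, -0.002], TCP at [190.541, 595.249, 231.281] pointing down, gripper open.
Joint ranges: [-2.63, 2.63], [-0.92, 2.1], [0.06, 2.66], [-1.3, 4.44], [0, 2.69], [-3.02, 3.02]. Speed limits (rad/s): [2.22, 2.22, 2.79, 3.14, 3.14, 3.14].

### API

Orientations are given as [roll, pitch, yaw] about the fixed x, y, z axes, in that order (R = Rz(yaw) Ry(pitch) Rx(roll)).
In Python, from rig import r gives the robot as it stands.
- The arm moves only by the tool move_arm, never from a script. Its argument "increments" is a list of rows, each an object of numbers: "tx", "ty", "tz": the shift along the tool's x, y, z in cm; "rx", "ry", "rz": the turn, a rotation vector about the tool's x, y, z in degrees; "gripper": the gripper's target within -1 to 1 (fully open at 1, half-way at 0, shut at -1). A call has 1 to 12 rows; each row shifts and turns the commanded pose from where the row before left it, along the tool's axes as they then stand; what a row does not reach is not made up. A row lasts 1/10 s, in which the tool goes at most 50 mm and 8.59 degrees, less where a joint would pass 70% of its speed; a pose out of reach is approached as far as the arm can. A call is refused whole if a number of a shift passes 5 or a number of a turn 8.59, either way. A call with a gripper value outside its range is refused whole. The fingers move at their own pace and stop on an object; "squeeze" is the grip in N (left out, the last holds). Time passes only in rows, so rows that do not move let the fingers close. It gives the time, the measured TCP pose, the force and the opening at its end, in the units of the state.
- r.sense(): the state, without advancing time (a new reading comes with each control period).
- r.grab_frame(name): name is "scene" or "top" or "wrist"; returns (picture, depth): 480x640x3 uint8, red, green, blue; 480x640 float32, mm along the optical axis (not along the pixel's ray), 0 where there is no reading.
- r.camera_model(name): a dict with "fx", "fy", "cx", "cy" (pixels), "R" (3x3) and "t" (3): a world point X has camera coordinates R X + t; the wrist camera has in their place "hand_eye" (4x4, takes a point from camera to tool coordinates, whose origin is the TCP and whose axes are the flange's). Camera axes: x right, y down, z forward; pixel columns grow to the right and rows downward; lengths in mm; the calibration is good to about 2 mm. A picture is of the moment at which its call begins: read the wrist's pose just before it. camera_model takes no time and is no camera call.
- r.sign_off(): hands the job in, once; it reports no verdict.
Trained networks look in the newest picture that a camera, given by its name, has taken for a name from the list of things; names that differ only in an ending like _2 or _b are one class to them, and where a whole thing is asked for, a point or a joint stands for the part that bears it (a point fixed in the world has none). Each returns a list of dicts, best first, with "confidence" (0 to 1); they miss things now and then, are a little off and sometimes report something else, mostly with a low value. They report only what shows in the picture. A call takes as long as a camera call.
- r.cut_out(query, camera): "mask" (480x640 bool, what is visible of it) and "bbox" ([left, top, right, bottom] in pixels, round what is visible of it).
- r.place_of(query, camera): "location" ([row, column] in pixels: a listed point, or the origin of a listed thing).
The state is a dict: "clock": time; "qpos": joint angles; "qvel": joint speeds; "joint_efforts": joint torques, N m; "eef_pos": TCP position; "tcp_rot": TCP orientation; "contact_force": force on the tool from outside, world axes, zero at the start; "wrist_torque": the same for the moment, N m; "opening": opening from 0.0 (shut) to 1.0 (fully open).
Only numpy, scipy, OpenCV 4.12 (cv2) and the standard library are available. Lean on these libraries where they do the work, as an engineer would, in place of code of your own. Each camera call takes 0.05 s, during which the arm holds its last target. There are 200 camera calls.

### The job

Open the grey steel case on the bench: gently press the round release button on its lid so that the T-handle pops out, then turn the handle anticlockwise (seen from above) until you feel it come up against its stop, without forcing it. Then raise the lid by the handle to about 30 degrees, let go so that it stays open by itself, and leave the things around the case where they are.

Things in the scene. Friction and masses are not known exactly. Their poses are not given: they have to be found in the camera images.
- case: grey steel case fixed to the bench, 190 (x) x 200 (y) x 105 mm high with its lid shut. Origin at the centre of its underside, z up; its front faces its own -x, towards the robot. It stands in various places and is turned by up to 0.3 rad. A plug gauge lies in it. The lid (0.35 kg, same outline) is hinged along the top of the back.
- lid_hinge (a point): middle of the lid's hinge line, at the back of the case, 85 mm above its underside (case frame x = +95 mm, y = 0); the hinge line runs along the case's y.
- lid (a joint): opening angle of the lid, 0 shut, up to 1.25 rad; the front edge rises. The hinge is stiff and the lid stays where it is left: about 10 N upwards at the handle raises it. While the latch holds, the lid has only about 3 mm of play at the handle.
- button_top (a point): centre of the flat top of the release button, a dark round button 20 mm across that stands 8 mm above the lid's top, 75 mm behind the handle's axis (case frame x = +30 mm, y = 0). Its z is the lid's upward normal.
- release (a joint): travel of the button, 0 out, 0.007 m fully in (solid stop). Spring: 2 N at first, 6 N fully in, and it springs back. The catch lets the handle go at 4 to 5 mm.
- pop (a joint): how far the T-handle has come out, 0 stowed in its slot, 0.028 m popped out. Once the button lets it go a light spring (6 N at first, 2.5 N when out) pushes it out and keeps it out; stowed, it cannot be turned.
- bar_centre (a point): centre of the T-handle's dark bar, 84 mm long, 13 mm wide, 11 mm high, on a stem 12 mm thick on its axis, which stands 50 mm behind the front edge of the case in the middle of its width (case frame x = -45 mm, y = 0). The bar lies along this point's y; its z is the lid's upward normal. Stowed, the bar lies along the case's y with its top 1 mm above the lid; popped out, there are 18 mm between the lid's top and the bar's underside.
- thandle (a joint): turn of the T-handle, 0 as stowed, growing anticlockwise seen from above. It turns easily (0.1 N m) up to a slightly springy stop (9 N m per rad) whose place differs from case to case, between 0.85 and 1.5 rad, and cannot be seen. The latch is clear only from about 0.04 rad before the stop onwards; short of that it holds the lid down.
- cam: the latch cam under the lid, fixed to the T-handle's stem, 30 mm long from the axis; hidden while the lid is shut. It touches only the stop (26 mm from the axis: 0.65 N m on the handle presses it with 25 N) and, if the lid is raised too early, the keeper's ledge above it. Origin on the handle's axis.
- dish: round steel dish with screws, 71 mm across, 22 mm high, a bystander well to the left of the case; origin at the centre of its underside.
- setting_block: ground steel block 25 x 50 x 25 mm, a bystander to the right of the case; origin at the centre of its underside.
- clip_part: finished black clip on a small strap plate, 18 x 46 x 18 mm, a bystander well to the left of the case; origin at the centre of its underside.
- clip_part2: another such clip, a bystander to the left of the case; origin at the centre of its underside.

How it is judged (in metres and radians):
On the way, in this order (a step that is already met when the one before it is completed fails the run):
1. the T-handle has popped out, the lid still shut (value of joint pop above 0.024 m and value of joint lid below 0.05 rad), for 0.1 s.
2. the handle is turned most of the way to its stop, the lid still shut (value of joint thandle above 0.75 rad and value of joint lid below 0.06 rad), for 0.2 s.
At the end, for the whole second after the job is handed in: the lid stands open by itself at more than 0.4 rad (23 degrees), at rest, with the T-handle out by more than 20 mm (value of joint lid above 0.4 rad and velocity of joint lid between -0.05 and 0.05 rad/s and value of joint pop above 0.02 m); the robot touches nothing.
It fails at once if the latch is forced: the cam presses its stop or keeper with more than 25 N (contact force between cam and anything else above 25 N).
It fails at once if the button is pressed with more than 25 N (contact force between release and the fingers above 25 N).
It fails at once if a thing beside the case is moved by more than 30 mm (distance of any of dish, setting_block, clip_part, clip_part2 from where it was at the start of the episode above 0.03 m).
It also fails if it takes over 67 s, if anything falls off the work surface, if the arm or the gripper's body presses on something with over 40 N, if the wrist force passes 120 N, or if a joint passes its speed limit or range.

## Working session

There is one attempt and no reset: what is moved stays moved. The work goes in short steps, Python scripts to look and compute and a tool call to move; the robot and the scene stay as the last step left them, time stands still between calls to the robot, and variables do not carry over. Pictures are saved under pics/ and viewed, about 8 in all and at most 12, crops included, and the job is handed in when it is done.

Besides the shell and the picture viewer there is one more tool, called after "Request:" as name(argument=value, ...), one argument or row to a line, values as JSON. move_arm: Moves the arm, as the interface text tells. Its arguments: {"type":"object","properties":{"increments":{"type":"array","items":{"type":"object","properties":{"tx":{"type":"number"},"ty":{"type":"number"},"tz":{"type":"number"},"rx":{"type":"number"},"ry":{"type":"number"},"rz":{"type":"number"},"gripper":{"type":"number"}}}},"squeeze":{"type":"number"}},"required":["increments"]}

```bash
mkdir -p pics; cat > h.py <<'E'
import numpy as np,cv2
from rig import r
def wpt(cam,px,depth=None,z=None,pose=None):
    m=r.camera_model(cam); v,u=px
    ray=np.array([(u-m['cx'])/m['fx'],(v-m['cy'])/m['fy'],1.])
    if 'R' in m:
        R=np.array(m['R']);t=np.array(m['t']); C=-R.T@t; d=R.T@ray
    else:
        H=np.array(m['hand_eye']); s=pose
        from scipy.spatial.transform import Rotation as Ro
        T=Ro.from_euler('xyz',s['tcp_rot']).as_matrix()
        C=T@H[:3,3]+s['eef_pos']; d=T@H[:3,:3]@ray
    if z is not None: return C+d*(z-C[2])/d[2]
    return C+d*depth
E
python3 - <<'E'
from h import *
s=r.sense();print(s)
ims=[]
for c in ['top','scene']:
    im,d=r.grab_frame(c); np.save(c+'.npy',d); ims.append(im)
    cv2.imwrite(f'pics/{c}0.png',im[:,:,::-1])
    print(c,r.camera_model(c))
    for q in ['button_top','bar_centre','case','lid_hinge','setting_block','dish','clip_part']:
        for o in r.place_of(q,c)[:2]:
            v,u=o['location']; dd=np.median([x for x in d[int(v)-2:int(v)+3,int(u)-2:int(u)+3].ravel() if x>0] or [0])
            print(c,q,round(o['confidence'],2),np.round(o['location'],1),np.round(wpt(c,(v,u),dd),1))
E
```

```text
{'clock': 0.0, 'qpos': array([ 1.25857878e+00,  3.53663182e-01,  1.63413190e+00,  2.81613200e-05,
        1.15517404e+00, -2.40102055e-03]), 'qvel': array([ 0.00094307, -0.00028776,  0.00207716,  0.00148619,  0.00057453,
        0.00054304]), 'joint_efforts': array([ 2.77770170e-05, -6.05246615e+01, -3.42072952e+01, -2.69939956e-04,
        9.33078438e-03,  1.72272803e-05]), 'eef_pos': array([190.40122419, 594.8016304 , 230.5532377 ]), 'tcp_rot': array([-3.14021626e+00, -2.90529780e-05,  2.83176472e+00]), 'contact_force': array([ 0.29816417,  0.26898004, -0.47914989]), 'wrist_torque': array([-0.02561738, -0.00922568, -0.02457522]), 'opening': 0.997183447427268}
top {'fx': 574.3715688151576, 'fy': 574.3715688151576, 'cx': 317.22170852096923, 'cy': 237.11112028826872, 'R': array([[-0.00931087, -0.9999528 , -0.00277691],
       [-0.99340895,  0.00956715, -0.11422404],
       [ 0.11424522,  0.00169508, -0.99345113]]), 't': array([ -50.66906424,  530.44502055, 1643.45544242])}
top button_top 0.37 [230.7 412.7] [ 535.9 -320.8  111.8]
top bar_centre 0.45 [253.5 409.1] [ 473.2 -310.3  104.1]
[... 448 characters left out ...]
04684749652034, 'cy': 246.1048271281933, 'R': array([[ 0.89518189, -0.44551528,  0.01286549],
       [-0.28108892, -0.58672778, -0.75943369],
       [ 0.34588785,  0.67621494, -0.65045749]]), 't': array([-512.16629582,  199.67148063, 1043.89857007])}
scene button_top 0.51 [321.6 378.8] [ 543.5 -317.8  112. ]
scene bar_centre 0.51 [330.6 342.8] [ 472.3 -301.5  104.4]
scene case 0.64 [358.8 366. ] [ 479.5 -377.8  103.4]
scene lid_hinge 0.65 [323.2 408.4] [ 598.5 -341.5  104.1]
scene setting_block 0.86 [421.  372.5] [ 454.8 -454.2   24.8]
scene dish 0.6 [218.7 279.5] [547.8 203.8   5.4]
scene clip_part 0.49 [196.2 247. ] [502.3 347.2   6.8]
scene clip_part 0.48 [284.6 276. ] [435.8 -40.2  10.3]
```

```bash
python3 - <<'E'
from h import *
im=cv2.imread('pics/top0.png'); d=np.load('top.npy')
m=r.camera_model('top');R=m['R'];t=m['t']
v,u=np.mgrid[0:480,0:640]
P=np.stack([(u-m['cx'])/m['fx']*d,(v-m['cy'])/m['fy']*d,d],-1)
W=(P-t)@R
k=(d>0)&(abs(W[...,2]-105)<6)&(W[...,0]>350)&(W[...,0]<700)&(W[...,1]<-150)&(W[...,1]>-480)
print(k.sum(),np.median(W[k][:,2]))
print(cv2.minAreaRect(W[k][:,:2].astype(np.float32)))
cs=cv2.resize(im[190:290,345:475],None,fx=5,fy=5,interpolation=cv2.INTER_CUBIC)
sc=cv2.imread('pics/scene0.png')
cv2.imwrite('pics/c1.png',cs)
cv2.imwrite('pics/s1.png',sc)
E
```

```text
4114 106.07261020208198
((513.3619995117188, -315.735107421875), (201.54759216308594, 191.66835021972656), 80.07776641845703)
```

View pics/c1.png

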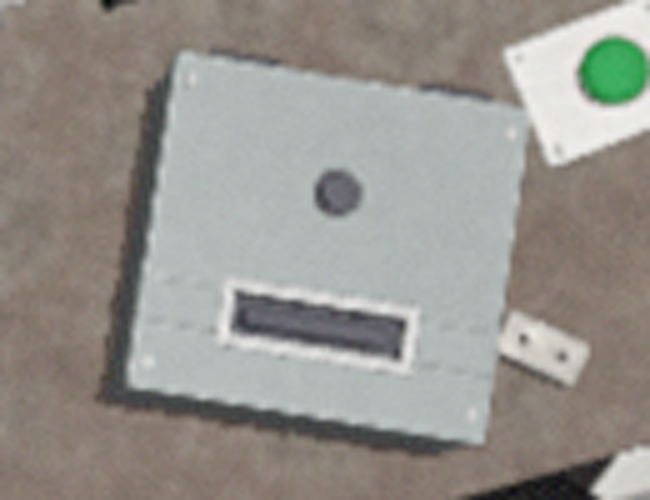

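View pics/s1.png

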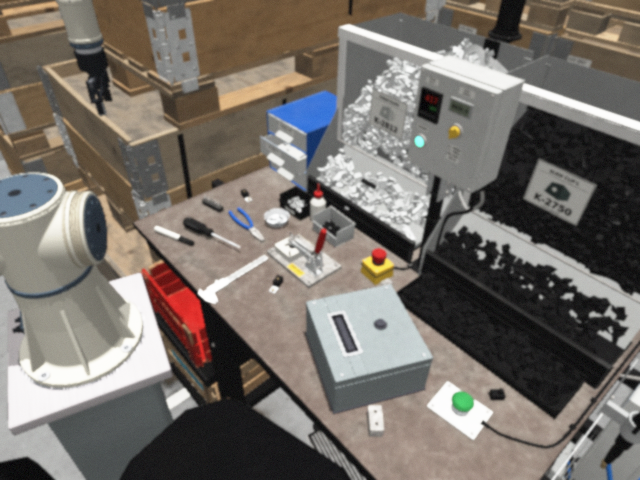

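The top crop shows the lid turned about -10°, with the button at full-picture pixel (412.6, 228.6) and the stowed bar at (409, 255). The setting block sits just right of the case. The scene view shows a clear path at z = 230. My estimate is case centre (513, -316) and yaw -0.173.

Request:
move_arm(
  increments=[
    {"tx": -2.8, "ty": -3.5, "gripper": -1},
    {"tx": -2.8, "ty": -3.5, "gripper": -1},
    {"tx": -2.8, "ty": -3.5, "gripper": -1},
    {"tx": -2.8, "ty": -3.5, "gripper": -1},
    {"tx": -2.8, "ty": -3.5, "gripper": -1},
    {"tx": -2.8, "ty": -3.5, "gripper": -1},
    {"tx": -2.8, "ty": -3.5, "gripper": -1},
    {"tx": -2.8, "ty": -3.5, "gripper": -1},
    {"tx": -2.8, "ty": -3.5, "gripper": -1},
    {"tx": -2.8, "ty": -3.5, "gripper": -1},
    {"tx": -2.8, "ty": -3.5, "gripper": -1},
    {"tx": -2.8, "ty": -3.5, "gripper": -1},
  ],
)

```text
invalid input
```

Request:
move_arm(
  increments=[
    {"tx": -2.8, "ty": -3.5, "gripper": -1},
    {"tx": -2.8, "ty": -3.5, "gripper": -1},
    {"tx": -2.8, "ty": -3.5, "gripper": -1},
    {"tx": -2.8, "ty": -3.5, "gripper": -1},
    {"tx": -2.8, "ty": -3.5, "gripper": -1},
    {"tx": -2.8, "ty": -3.5, "gripper": -1},
    {"tx": -2.8, "ty": -3.5, "gripper": -1},
    {"tx": -2.5, "ty": -3, "gripper": -1},
    {"tx": -1.5, "ty": -2, "gripper": -1},
  ],
)

```text
invalid input
```

Request:
move_arm(
  increments=[
    {"rz": 8.2, "gripper": -1},
    {"rz": 8.2, "gripper": -1},
    {"rz": 8.2, "gripper": -1},
    {"rz": 8.2, "gripper": -1},
    {"rz": 8.2, "gripper": -1},
    {"rz": 8.2, "gripper": -1},
    {"rz": 8.2, "gripper": -1},
    {"rz": 8.2, "gripper": -1},
    {"rz": 8.2, "gripper": -1},
    {"rz": 8.2, "gripper": -1},
    {},
    {},
  ],
)

```text
invalid input
```

Request:
move_arm(
  increments=[
    {"tx": -2.8, "ty": -3.5, "tz": 0, "rx": 0, "ry": 0, "rz": 0, "gripper": -1},
  ],
)

```text
clock: 0.9
eef_pos: [205.9, 556.5, 231.3]
tcp_rot: [3.139, -0.001, 2.834]
contact_force: [1.5, 0.1, 0.4]
opening: 0.857
```

Request:
move_arm(
  increments=[
    {"tx": -2.8, "ty": -3.5, "tz": 0, "rx": 0, "ry": 0, "rz": 0, "gripper": -1},
    {"tx": -2.8, "ty": -3.5, "tz": 0, "rx": 0, "ry": 0, "rz": 0, "gripper": -1},
    {"tx": -2.8, "ty": -3.5, "tz": 0, "rx": 0, "ry": 0, "rz": 0, "gripper": -1},
    {"tx": -2.8, "ty": -3.5, "tz": 0, "rx": 0, "ry": 0, "rz": 0, "gripper": -1},
    {"tx": -2.8, "ty": -3.5, "tz": 0, "rx": 0, "ry": 0, "rz": 0, "gripper": -1},
    {"tx": -2.8, "ty": -3.5, "tz": 0, "rx": 0, "ry": 0, "rz": 0, "gripper": -1},
    {"tx": -2.8, "ty": -3.5, "tz": 0, "rx": 0, "ry": 0, "rz": 0, "gripper": -1},
    {"tx": -2.8, "ty": -3.5, "tz": 0, "rx": 0, "ry": 0, "rz": 0, "gripper": -1},
    {"tx": -2.8, "ty": -3.5, "tz": 0, "rx": 0, "ry": 0, "rz": 0, "gripper": -1},
    {"tx": -2.8, "ty": -3.5, "tz": 0, "rx": 0, "ry": 0, "rz": 0, "gripper": -1},
    {"tx": -2.8, "ty": -3.5, "tz": 0, "rx": 0, "ry": 0, "rz": 0, "gripper": -1},
    {"tx": -2.8, "ty": -3.5, "tz": 0, "rx": 0, "ry": 0, "rz": 0, "gripper": -1},
  ],
)

```text
clock: 2.1
eef_pos: [399.0, 49.1, 231.7]
tcp_rot: [3.141, 0.001, 2.832]
contact_force: [1.0, 1.0, -1.1]
opening: 0.003
```

Request:
move_arm(
  increments=[
    {"tx": -2.8, "ty": -3.5, "tz": 0, "rx": 0, "ry": 0, "rz": 0, "gripper": -1},
    {"tx": -2.8, "ty": -3.5, "tz": 0, "rx": 0, "ry": 0, "rz": 0, "gripper": -1},
    {"tx": -2.8, "ty": -3.5, "tz": 0, "rx": 0, "ry": 0, "rz": 0, "gripper": -1},
    {"tx": -2.8, "ty": -3.5, "tz": 0, "rx": 0, "ry": 0, "rz": 0, "gripper": -1},
    {"tx": -2.8, "ty": -3.5, "tz": 0, "rx": 0, "ry": 0, "rz": 0, "gripper": -1},
    {"tx": -2.8, "ty": -3.5, "tz": 0, "rx": 0, "ry": 0, "rz": 0, "gripper": -1},
    {"tx": -2.8, "ty": -3.5, "tz": 0, "rx": 0, "ry": 0, "rz": 0, "gripper": -1},
    {"tx": -2.5, "ty": -3, "tz": 0, "rx": 0, "ry": 0, "rz": 0, "gripper": -1},
    {"tx": -1.5, "ty": -2, "tz": 0, "rx": 0, "ry": 0, "rz": 0, "gripper": -1},
  ],
)

```text
clock: 3.0
eef_pos: [534.1, -304.7, 231.2]
tcp_rot: [-3.141, 0.001, 2.831]
contact_force: [-0.5, 0.4, 0.4]
opening: -0.001
```

Request:
move_arm(
  increments=[
    {"tx": 0, "ty": 0, "tz": 0, "rx": 0, "ry": 0, "rz": 8.2, "gripper": -1},
    {"tx": 0, "ty": 0, "tz": 0, "rx": 0, "ry": 0, "rz": 8.2, "gripper": -1},
    {"tx": 0, "ty": 0, "tz": 0, "rx": 0, "ry": 0, "rz": 8.2, "gripper": -1},
    {"tx": 0, "ty": 0, "tz": 0, "rx": 0, "ry": 0, "rz": 8.2, "gripper": -1},
    {"tx": 0, "ty": 0, "tz": 0, "rx": 0, "ry": 0, "rz": 8.2, "gripper": -1},
    {"tx": 0, "ty": 0, "tz": 0, "rx": 0, "ry": 0, "rz": 8.2, "gripper": -1},
    {"tx": 0, "ty": 0, "tz": 0, "rx": 0, "ry": 0, "rz": 8.2, "gripper": -1},
    {"tx": 0, "ty": 0, "tz": 0, "rx": 0, "ry": 0, "rz": 8.2, "gripper": -1},
    {"tx": 0, "ty": 0, "tz": 0, "rx": 0, "ry": 0, "rz": 8.2, "gripper": -1},
    {"tx": 0, "ty": 0, "tz": 0, "rx": 0, "ry": 0, "rz": 8.2, "gripper": -1},
    {"tx": 0, "ty": 0, "tz": 0, "rx": 0, "ry": 0, "rz": 0, "gripper": -1},
    {"tx": 0, "ty": 0, "tz": 0, "rx": 0, "ry": 0, "rz": 0, "gripper": -1},
  ],
)

```text
clock: 4.2
eef_pos: [533.3, -301.9, 231.3]
tcp_rot: [-3.142, -0.0, 1.405]
contact_force: [-0.3, -0.1, -0.2]
opening: -0.006
```

```bash
python3 - <<'E'
from h import *
s=r.sense();print(s['clock'],s['eef_pos'],s['tcp_rot'],s['contact_force'],s['opening'])
im,d=r.grab_frame('wrist'); cv2.imwrite('pics/w1.png',im[:,:,::-1]); np.save('w.npy',d)
for q in ['button_top','bar_centre']:
    for o in r.place_of(q,'wrist')[:2]:
        v,u=o['location']; dd=np.median([x for x in d[int(v)-2:int(v)+3,int(u)-2:int(u)+3].ravel() if x>0] or [0])
        print(q,round(o['confidence'],2),np.round((v,u),1),np.round(wpt('wrist',(v,u),dd,pose=s),1))
    for o in r.cut_out(q,'wrist')[:1]:
        v,u=np.nonzero(o['mask']); print('mask',o['confidence'],o['bbox'],v.mean(),u.mean(),cv2.minAreaRect(np.c_[u,v].astype(np.float32)))
print(r.camera_model('wrist')['hand_eye'])
E
```

```text
4.2 [ 533.32093304 -301.93729156  231.29334161] [-3.14159181e+00 -1.77153720e-05  1.40484955e+00] [-0.26972122 -0.0774753  -0.19343298] -0.0063130255223676065
button_top 0.66 [258.3 343.5] [ 544.5 -320.2  113.9]
mask 0.85 [326.0, 243.9, 357.5, 272.6] 256.34565916398714 341.04501607717043 ((340.75, 256.25), (26.870054244995117, 27.577163696289062), 45.0)
bar_centre 0.97 [255.  237.8] [ 471.1 -307.7  106.9]
mask 0.86 [224.6, 196.5, 245.7, 309.3] 249.54340685124356 236.46457062412014 ((237.0061492919922, 250.1107635498047), (112.38226318359375, 20.302026748657227), 86.8201675415039)
[[ 1.25684441e-03 -9.65751852e-01 -2.59464410e-01  6.42754740e+01]
 [ 9.99999110e-01  1.32986517e-03 -1.05896815e-04 -8.61150412e-01]
 [ 4.47322727e-04 -2.59464046e-01  9.65752664e-01 -1.43388664e+02]
 [ 0.00000000e+00  0.00000000e+00  0.00000000e+00  1.00000000e+00]]
```

View pics/w1.png

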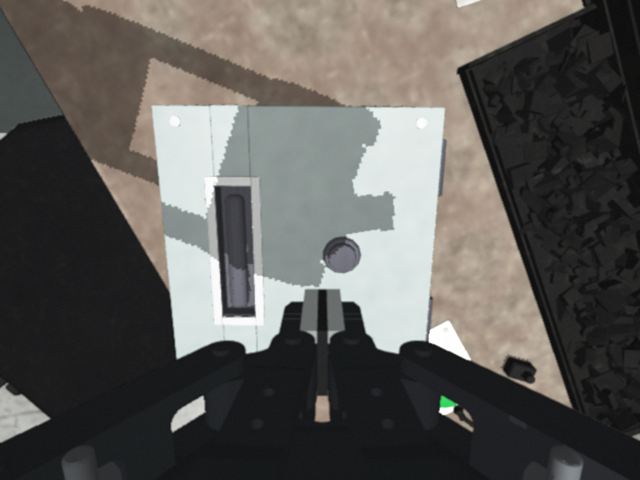

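The wrist view shows the button at about (row 256, col 341) and the bar at about (row 252, col 237), lid edges square to the picture. This agrees with the top-camera pose: button (543, -320, 113), bar (471, -308).

Request:
move_arm(
  increments=[
    {"tx": -0.8, "ty": 0.6, "tz": 2, "rx": 0, "ry": 0, "rz": 0, "gripper": -1},
    {"tx": -0.86, "ty": 0.64, "tz": 3, "rx": 0, "ry": 0, "rz": 0, "gripper": -1},
    {"tx": 0, "ty": 0, "tz": 3, "rx": 0, "ry": 0, "rz": 0, "gripper": -1},
    {"tx": 0, "ty": 0, "tz": 2.2, "rx": 0, "ry": 0, "rz": 0, "gripper": -1},
    {"tx": 0, "ty": 0, "tz": 1, "rx": 0, "ry": 0, "rz": 0, "gripper": -1},
    {"tx": 0, "ty": 0, "tz": 0, "rx": 0, "ry": 0, "rz": 0, "gripper": -1},
    {"tx": 0, "ty": 0, "tz": 0, "rx": 0, "ry": 0, "rz": 0, "gripper": -1},
  ],
)

```text
clock: 5.15
eef_pos: [543.3, -320.7, 120.2]
tcp_rot: [3.141, 0.0, 1.401]
contact_force: [0.2, 0.6, 0.6]
opening: -0.0
```

Request:
move_arm(
  increments=[
    {"tx": 0, "ty": 0, "tz": 0.1, "rx": 0, "ry": 0, "rz": 0, "gripper": -1},
    {"tx": 0, "ty": 0, "tz": 0.1, "rx": 0, "ry": 0, "rz": 0, "gripper": -1},
    {"tx": 0, "ty": 0, "tz": 0.1, "rx": 0, "ry": 0, "rz": 0, "gripper": -1},
    {"tx": 0, "ty": 0, "tz": 0.1, "rx": 0, "ry": 0, "rz": 0, "gripper": -1},
    {"tx": 0, "ty": 0, "tz": 0.1, "rx": 0, "ry": 0, "rz": 0, "gripper": -1},
    {"tx": 0, "ty": 0, "tz": 0.1, "rx": 0, "ry": 0, "rz": 0, "gripper": -1},
    {"tx": 0, "ty": 0, "tz": 0, "rx": 0, "ry": 0, "rz": 0, "gripper": -1},
  ],
)

```text
clock: 5.85
eef_pos: [542.7, -320.4, 113.1]
tcp_rot: [-3.141, -0.0, 1.401]
contact_force: [0.1, 0.1, 0.0]
opening: 0.001
```

Request:
move_arm(
  increments=[
    {"tx": 0, "ty": 0, "tz": 0.1, "rx": 0, "ry": 0, "rz": 0, "gripper": -1},
    {"tx": 0, "ty": 0, "tz": 0.1, "rx": 0, "ry": 0, "rz": 0, "gripper": -1},
    {"tx": 0, "ty": 0, "tz": 0.1, "rx": 0, "ry": 0, "rz": 0, "gripper": -1},
    {"tx": 0, "ty": 0, "tz": 0, "rx": 0, "ry": 0, "rz": 0, "gripper": -1},
  ],
)

```text
clock: 6.25
eef_pos: [542.8, -320.4, 110.6]
tcp_rot: [3.141, 0.0, 1.401]
contact_force: [-1.7, 1.5, 5.0]
opening: 0.0
```

Request:
move_arm(
  increments=[
    {"tx": 0, "ty": 0, "tz": 0.1, "rx": 0, "ry": 0, "rz": 0, "gripper": -1},
    {"tx": 0, "ty": 0, "tz": 0.1, "rx": 0, "ry": 0, "rz": 0, "gripper": -1},
    {"tx": 0, "ty": 0, "tz": 0, "rx": 0, "ry": 0, "rz": 0, "gripper": -1},
  ],
)

```text
clock: 6.55
eef_pos: [542.8, -320.5, 108.4]
tcp_rot: [3.141, 0.0, 1.401]
contact_force: [-1.9, 1.2, 4.4]
opening: 0.002
```

Request:
move_arm(
  increments=[
    {"tx": 0, "ty": 0, "tz": 0.1, "rx": 0, "ry": 0, "rz": 0, "gripper": -1},
    {"tx": 0, "ty": 0, "tz": 0, "rx": 0, "ry": 0, "rz": 0, "gripper": -1},
  ],
)

```text
clock: 6.75
eef_pos: [542.8, -320.5, 108.0]
tcp_rot: [3.141, 0.0, 1.401]
contact_force: [-3.4, 1.3, 10.7]
opening: -0.003
```

```bash
python3 - <<'E'
from h import *
s=r.sense()
im,d=r.grab_frame('wrist'); cv2.imwrite('pics/w2.png',im[:,:,::-1])
for o in r.place_of('bar_centre','wrist')[:2]:
        v,u=o['location']; dd=np.median([x for x in d[int(v)-2:int(v)+3,int(u)-2:int(u)+3].ravel() if x>0] or [0])
        print(round(o['confidence'],2),np.round((v,u),1),np.round(wpt('wrist',(v,u),dd,pose=s),1))
o=r.cut_out('bar_centre','wrist')
if o:
    mm=o[0]['mask']&(d>0); v,u=np.nonzero(mm)
    W=np.array([wpt('wrist',(a,b),d[a,b],pose=s) for a,b in zip(v,u)]); print(len(W),np.percentile(W,[5,25,50,75,95],axis=0).round(0))
E
```

```text
0.74 [332.8 106.7] [ 473.4 -305.7  134.8]Traceback (most recent call last):
  File "<stdin>", line 10, in <module>
  File "h.py", line 4, in wpt
    m=r.camera_model(cam); v,u=px
ValueError: time passes only in moves, steps and waits
```

Request:
move_arm(
  increments=[
    {"tx": 0, "ty": 0, "tz": -1, "rx": 0, "ry": 0, "rz": 0, "gripper": -1},
    {"tx": 0, "ty": 0, "tz": -4, "rx": 0, "ry": 0, "rz": 0, "gripper": -1},
    {"tx": 0, "ty": 0, "tz": -4, "rx": 0, "ry": 0, "rz": 0, "gripper": 0},
    {"tx": 0, "ty": -2.5, "tz": -0.5, "rx": 0, "ry": 0, "rz": 0, "gripper": 0},
    {"tx": 0, "ty": -2.5, "tz": 0, "rx": 0, "ry": 0, "rz": 0, "gripper": 0},
    {"tx": 0, "ty": 0, "tz": 0, "rx": 0, "ry": 0, "rz": 0, "gripper": 0},
    {"tx": 0, "ty": 0, "tz": 0, "rx": 0, "ry": 0, "rz": 0, "gripper": 0},
  ],
)

```text
clock: 7.6
eef_pos: [493.5, -312.1, 202.7]
tcp_rot: [3.141, 0.0, 1.4]
contact_force: [-0.0, -0.1, -0.3]
opening: 0.501
```

```bash
cat > look.py <<'E'
from h import *
import sys
n=sys.argv[1]
s=r.sense();print(s['clock'],s['eef_pos'].round(1),s['tcp_rot'].round(4),s['contact_force'].round(1),s['opening'])
im,d=r.grab_frame('wrist'); cv2.imwrite(f'pics/{n}.png',im[:,:,::-1])
for o in r.place_of('bar_centre','wrist')[:2]:
        v,u=o['location']; dd=np.median([x for x in d[int(v)-2:int(v)+3,int(u)-2:int(u)+3].ravel() if x>0] or [0])
        print(round(o['confidence'],2),np.round((v,u),1),np.round(wpt('wrist',(v,u),dd,pose=s),1))
A,B,C,D=[wpt('wrist',p,z=134.,pose=s) for p in [(0,0),(0,639),(479,639),(479,0)]]
H=cv2.getPerspectiveTransform(np.float32([(0,0),(639,0),(639,479),(0,479)]),np.float32([x[:2] for x in (A,B,C,D)]))
o=r.cut_out('bar_centre','wrist')
if o:
    mm=o[0]['mask']&(d>0); v,u=np.nonzero(mm)
    W=cv2.perspectiveTransform(np.float32(np.c_[u,v])[None],H)[0]
    print(o[0]['bbox'],cv2.minAreaRect(W))
E
python3 look.py w3
```

```text
7.6 [ 493.5 -312.1  202.7] [3.1409e+00 2.0000e-04 1.4001e+00] [-0.  -0.1 -0.3] 0.5006495502548336
0.71 [252.8 280.5] [ 470.3 -305.9  134.5]
[266.4, 178.3, 294.7, 322.2] ((470.6763916015625, -305.89593505859375), (82.54103088378906, 14.513344764709473), 80.10812377929688)
```

View pics/w3.png

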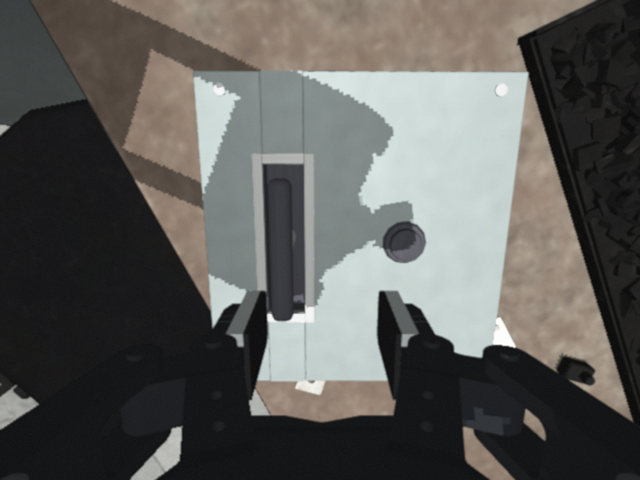

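The bar is out, with its top at 134.5 mm, centre (470.5, -306) and parallel to the jaws' pads. Next I grasp it.

Request:
move_arm(
  increments=[
    {"tx": 0.16, "ty": -1.2, "tz": 0, "rx": 0, "ry": 0, "rz": 0, "gripper": 0},
    {"tx": 0, "ty": -1.17, "tz": 1, "rx": 0, "ry": 0, "rz": 0, "gripper": 0},
    {"tx": 0, "ty": 0, "tz": 3, "rx": 0, "ry": 0, "rz": 0, "gripper": 0},
    {"tx": 0, "ty": 0, "tz": 3, "rx": 0, "ry": 0, "rz": 0, "gripper": 0},
    {"tx": 0, "ty": 0, "tz": 1.5, "rx": 0, "ry": 0, "rz": 0, "gripper": 0},
    {"tx": 0, "ty": 0, "tz": 0.75, "rx": 0, "ry": 0, "rz": 0, "gripper": 0},
    {"tx": 0, "ty": 0, "tz": 0, "rx": 0, "ry": 0, "rz": 0, "gripper": 0},
  ],
)

```text
clock: 8.45
eef_pos: [469.7, -305.9, 108.9]
tcp_rot: [-3.14, -0.001, 1.401]
contact_force: [0.3, -0.7, 1.2]
opening: 0.501
```

Request:
move_arm(
  increments=[
    {"tx": 0, "ty": 0, "tz": 0, "rx": 0, "ry": 0, "rz": 0, "gripper": -0.4},
    {"tx": 0, "ty": 0, "tz": 0, "rx": 0, "ry": 0, "rz": 0, "gripper": -0.6},
    {"tx": 0, "ty": 0, "tz": 0, "rx": 0, "ry": 0, "rz": 0, "gripper": -1},
    {"tx": 0, "ty": 0, "tz": 0, "rx": 0, "ry": 0, "rz": 0, "gripper": -1},
    {"tx": 0, "ty": 0, "tz": 0, "rx": 0, "ry": 0, "rz": 0, "gripper": -1},
  ],
  squeeze=25,
)

```text
clock: 8.95
eef_pos: [470.5, -306.7, 110.3]
tcp_rot: [3.141, 0.001, 1.401]
contact_force: [-2.2, -0.5, 2.7]
opening: 0.145
```

```bash
cat > s.py <<'E'
from rig import r
s=r.sense();print(s['clock'],s['eef_pos'].round(1),s['tcp_rot'].round(4),'F',s['contact_force'].round(1),'T',s['wrist_torque'].round(3),s['opening'].round(3),s['qpos'].round(2))
E
python3 s.py
```

```text
Traceback (most recent call last):
  File "s.py", line 2, in <module>
    s=r.sense();print(s['clock'],s['eef_pos'].round(1),s['tcp_rot'].round(4),'F',s['contact_force'].round(1),'T',s['wrist_torque'].round(3),s['opening'].round(3),s['qpos'].round(2))
                                                                                                                                            ^^^^^^^^^^^^^^^^^^
AttributeError: 'float' object has no attribute 'round'
```

Request:
move_arm(
  increments=[
    {"tx": 0, "ty": 0, "tz": 0, "rx": 0, "ry": 0, "rz": -2, "gripper": -1},
    {"tx": 0, "ty": 0, "tz": 0, "rx": 0, "ry": 0, "rz": -4, "gripper": -1},
    {"tx": 0, "ty": 0, "tz": 0, "rx": 0, "ry": 0, "rz": -4, "gripper": -1},
    {"tx": 0, "ty": 0, "tz": 0, "rx": 0, "ry": 0, "rz": -4, "gripper": -1},
    {"tx": 0, "ty": 0, "tz": 0, "rx": 0, "ry": 0, "rz": -4, "gripper": -1},
    {"tx": 0, "ty": 0, "tz": 0, "rx": 0, "ry": 0, "rz": -2, "gripper": -1},
    {"tx": 0, "ty": 0, "tz": 0, "rx": 0, "ry": 0, "rz": 0, "gripper": -1},
  ],
)

```text
clock: 9.65
eef_pos: [470.8, -306.6, 110.1]
tcp_rot: [3.141, 0.001, 1.75]
contact_force: [-0.1, -0.6, 3.5]
opening: 0.143
```

```bash
sed -i "s/s\['opening'\].round(3)/round(s['opening'],3)/" s.py; python3 s.py
```

```text
9.65 [ 470.8 -306.6  110.1] [3.1408e+00 7.0000e-04 1.7501e+00] F [-0.1 -0.6  3.5] T [-0.116  0.044  0.033] 0.143 [-0.58  0.4   1.87  0.    0.87 -0.76]
```

Request:
move_arm(
  increments=[
    {"tx": 0, "ty": 0, "tz": 0, "rx": 0, "ry": 0, "rz": -3, "gripper": -1},
    {"tx": 0, "ty": 0, "tz": 0, "rx": 0, "ry": 0, "rz": -4, "gripper": -1},
    {"tx": 0, "ty": 0, "tz": 0, "rx": 0, "ry": 0, "rz": -4, "gripper": -1},
    {"tx": 0, "ty": 0, "tz": 0, "rx": 0, "ry": 0, "rz": -4, "gripper": -1},
    {"tx": 0, "ty": 0, "tz": 0, "rx": 0, "ry": 0, "rz": -4, "gripper": -1},
    {"tx": 0, "ty": 0, "tz": 0, "rx": 0, "ry": 0, "rz": -3, "gripper": -1},
    {"tx": 0, "ty": 0, "tz": 0, "rx": 0, "ry": 0, "rz": -1, "gripper": -1},
  ],
)

```text
clock: 10.35
eef_pos: [471.1, -306.5, 110.1]
tcp_rot: [3.141, 0.001, 2.151]
contact_force: [1.2, -0.4, 2.3]
opening: 0.141
```

```bash
python3 s.py
```

```text
10.35 [ 471.1 -306.5  110.1] [3.1407e+00 1.2000e-03 2.1513e+00] F [ 1.2 -0.4  2.3] T [ 0.037 -0.308 -0.082] 0.141 [-0.58  0.4   1.87  0.    0.87 -1.16]
```

Request:
move_arm(
  increments=[
    {"tx": 0, "ty": 0, "tz": 0, "rx": 0, "ry": 0, "rz": -1, "gripper": -1},
    {"tx": 0, "ty": 0, "tz": 0, "rx": 0, "ry": 0, "rz": -1, "gripper": -1},
    {"tx": 0, "ty": 0, "tz": 0, "rx": 0, "ry": 0, "rz": -1, "gripper": -1},
    {"tx": 0, "ty": 0, "tz": 0, "rx": 0, "ry": 0, "rz": -1, "gripper": -1},
  ],
)

```text
clock: 10.75
eef_pos: [471.0, -306.5, 110.0]
tcp_rot: [3.141, 0.001, 2.222]
contact_force: [4.7, -0.0, 2.4]
opening: 0.147
```

```bash
python3 s.py
```

```text
10.75 [ 471.  -306.5  110. ] [3.1408e+00 1.1000e-03 2.2217e+00] F [ 4.7 -0.   2.4] T [ 0.057 -0.71  -0.072] 0.147 [-0.58  0.4   1.87  0.    0.87 -1.23]
```

Request:
move_arm(
  increments=[
    {"tx": -0.03, "ty": 0.04, "tz": 0, "rx": 0, "ry": 0, "rz": -1, "gripper": -1},
    {"tx": 0, "ty": 0, "tz": 0, "rx": 0, "ry": 0, "rz": -1, "gripper": -1},
    {"tx": 0, "ty": 0, "tz": 0, "rx": 0, "ry": 0, "rz": -0.5, "gripper": -1},
  ],
)

```text
clock: 11.05
eef_pos: [471.1, -306.5, 109.8]
tcp_rot: [3.141, 0.0, 2.266]
contact_force: [4.3, -0.5, 2.7]
opening: 0.146
```

```bash
python3 s.py
```

```text
11.05 [ 471.1 -306.5  109.8] [3.1415e+00 4.0000e-04 2.2656e+00] F [ 4.3 -0.5  2.7] T [-0.028 -0.638 -0.048] 0.146 [-0.58  0.4   1.87  0.    0.87 -1.27]
```

Request:
move_arm(
  increments=[
    {"tx": -0.02, "ty": 0.03, "tz": 0, "rx": 0, "ry": 0, "rz": -1, "gripper": -1},
    {"tx": 0, "ty": 0, "tz": 0, "rx": 0, "ry": 0, "rz": -1, "gripper": -1},
    {"tx": 0, "ty": 0, "tz": 0, "rx": 0, "ry": 0, "rz": -0.5, "gripper": -1},
  ],
)

```text
clock: 11.35
eef_pos: [471.1, -306.4, 109.8]
tcp_rot: [-3.141, -0.0, 2.309]
contact_force: [3.0, -1.5, 2.6]
opening: 0.142
```

```bash
python3 s.py
```

```text
11.35 [ 471.1 -306.4  109.8] [-3.1414 -0.      2.3094] F [ 3.  -1.5  2.6] T [-0.222 -0.426 -0.034] 0.142 [-0.58  0.4   1.87 -0.    0.87 -1.32]
```

Request:
move_arm(
  increments=[
    {"tx": 0, "ty": 0, "tz": 0, "rx": 0, "ry": 0, "rz": -1, "gripper": -1},
    {"tx": 0, "ty": 0, "tz": 0, "rx": 0, "ry": 0, "rz": -1, "gripper": -1},
    {"tx": 0, "ty": 0, "tz": 0, "rx": 0, "ry": 0, "rz": -0.5, "gripper": -1},
  ],
)

```text
clock: 11.65
eef_pos: [471.1, -306.4, 109.8]
tcp_rot: [-3.141, -0.0, 2.353]
contact_force: [2.2, -1.3, 2.8]
opening: 0.151
```

```bash
python3 s.py
```

```text
11.65 [ 471.1 -306.4  109.8] [-3.1414e+00 -1.0000e-04  2.3531e+00] F [ 2.2 -1.3  2.8] T [-0.307 -0.405 -0.006] 0.151 [-0.58  0.4   1.87 -0.    0.87 -1.36]
```

Request:
move_arm(
  increments=[
    {"tx": 0, "ty": 0, "tz": 0, "rx": 0, "ry": 0, "rz": -1, "gripper": -1},
    {"tx": 0, "ty": 0, "tz": 0, "rx": 0, "ry": 0, "rz": -1, "gripper": -1},
    {"tx": 0, "ty": 0, "tz": 0, "rx": 0, "ry": 0, "rz": -0.5, "gripper": -1},
  ],
)

```text
clock: 11.95
eef_pos: [471.2, -306.4, 109.8]
tcp_rot: [-3.141, 0.0, 2.397]
contact_force: [1.7, -1.8, 2.6]
opening: 0.148
```

```bash
python3 s.py; python3 -c "
from h import *
im,d=r.grab_frame('wrist'); cv2.imwrite('pics/w4.png',im[:,:,::-1])"
```

```text
11.95 [ 471.2 -306.4  109.8] [-3.1415  0.      2.3967] F [ 1.7 -1.8  2.6] T [-0.269 -0.312 -0.073] 0.148 [-0.58  0.4   1.87 -0.    0.87 -1.4 ]
```

View pics/w4.png

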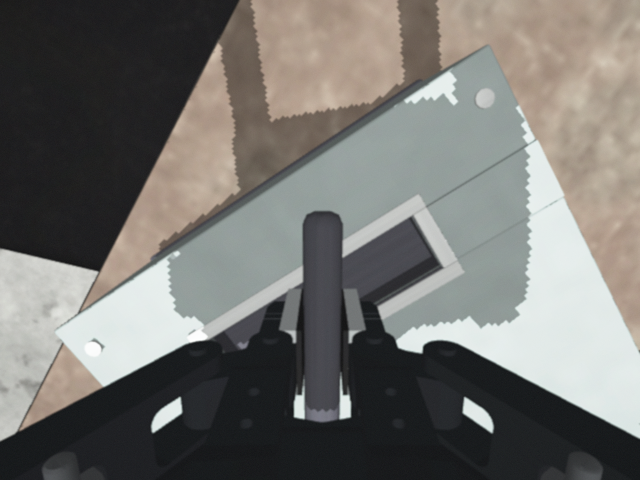

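The bar sits square between the pads (column 322, vertical in the picture) and is following the turn, now about 1.0 rad. I'll keep turning in small steps.

Request:
move_arm(
  increments=[
    {"tx": 0, "ty": 0, "tz": 0, "rx": 0, "ry": 0, "rz": -1, "gripper": -1},
    {"tx": 0, "ty": 0, "tz": 0, "rx": 0, "ry": 0, "rz": -1, "gripper": -1},
    {"tx": 0, "ty": 0, "tz": 0, "rx": 0, "ry": 0, "rz": -0.5, "gripper": -1},
  ],
)

```text
clock: 12.3
eef_pos: [471.2, -306.3, 109.8]
tcp_rot: [-3.142, -0.0, 2.44]
contact_force: [1.9, -3.1, 2.8]
opening: 0.142
```

```bash
python3 s.py
```

```text
12.3 [ 471.2 -306.3  109.8] [-3.1416e+00 -1.0000e-04  2.4403e+00] F [ 1.9 -3.1  2.8] T [-0.344 -0.311 -0.069] 0.142 [-0.58  0.4   1.87 -0.    0.87 -1.45]
```

Request:
move_arm(
  increments=[
    {"tx": 0, "ty": 0, "tz": 0, "rx": 0, "ry": 0, "rz": -1, "gripper": -1},
    {"tx": 0, "ty": 0, "tz": 0, "rx": 0, "ry": 0, "rz": -1, "gripper": -1},
    {"tx": 0, "ty": 0, "tz": 0, "rx": 0, "ry": 0, "rz": -0.5, "gripper": -1},
  ],
)

```text
clock: 12.6
eef_pos: [471.2, -306.3, 109.8]
tcp_rot: [3.142, -0.0, 2.484]
contact_force: [1.7, -1.8, 3.9]
opening: 0.144
```

```bash
python3 s.py
```

```text
12.6 [ 471.2 -306.3  109.8] [ 3.1416 -0.      2.4839] F [ 1.7 -1.8  3.9] T [-0.292 -0.319 -0.005] 0.144 [-0.58  0.4   1.87  0.    0.87 -1.49]
```

Request:
move_arm(
  increments=[
    {"tx": 0, "ty": 0, "tz": 0, "rx": 0, "ry": 0, "rz": -1, "gripper": -1},
    {"tx": 0, "ty": 0, "tz": 0, "rx": 0, "ry": 0, "rz": -1, "gripper": -1},
    {"tx": 0, "ty": 0, "tz": 0, "rx": 0, "ry": 0, "rz": -0.5, "gripper": -1},
  ],
)

```text
clock: 12.9
eef_pos: [471.2, -306.3, 109.8]
tcp_rot: [3.142, -0.0, 2.528]
contact_force: [1.4, -1.6, 1.8]
opening: 0.149
```

```bash
python3 s.py
```

```text
12.9 [ 471.2 -306.3  109.8] [ 3.1415e+00 -1.0000e-04  2.5275e+00] F [ 1.4 -1.6  1.8] T [-0.227 -0.281 -0.102] 0.149 [-0.58  0.4   1.87  0.    0.87 -1.54]
```

Request:
move_arm(
  increments=[
    {"tx": 0, "ty": 0, "tz": 0, "rx": 0, "ry": 0, "rz": -1, "gripper": -1},
    {"tx": 0, "ty": 0, "tz": 0, "rx": 0, "ry": 0, "rz": -1, "gripper": -1},
    {"tx": 0, "ty": 0, "tz": 0, "rx": 0, "ry": 0, "rz": -0.5, "gripper": -1},
  ],
)

```text
clock: 13.2
eef_pos: [471.2, -306.3, 109.8]
tcp_rot: [3.142, -0.0, 2.571]
contact_force: [2.4, -0.7, 1.5]
opening: 0.148
```

```bash
python3 s.py
```

```text
13.2 [ 471.2 -306.3  109.8] [ 3.1415 -0.      2.5712] F [ 2.4 -0.7  1.5] T [-0.159 -0.338 -0.071] 0.148 [-0.58  0.4   1.87  0.    0.87 -1.58]
```

Request:
move_arm(
  increments=[
    {"tx": 0, "ty": 0, "tz": 0, "rx": 0, "ry": 0, "rz": -1, "gripper": -1},
    {"tx": 0, "ty": 0, "tz": 0, "rx": 0, "ry": 0, "rz": -1, "gripper": -1},
    {"tx": 0, "ty": 0, "tz": 0, "rx": 0, "ry": 0, "rz": -0.5, "gripper": -1},
  ],
)

```text
clock: 13.5
eef_pos: [471.2, -306.3, 109.8]
tcp_rot: [3.142, -0.0, 2.615]
contact_force: [2.4, -0.1, 3.0]
opening: 0.148
```

```bash
python3 s.py
```

```text
13.5 [ 471.2 -306.3  109.8] [ 3.1415 -0.      2.6148] F [ 2.4 -0.1  3. ] T [-0.046 -0.417 -0.018] 0.148 [-0.58  0.4   1.87  0.    0.87 -1.62]
```

Request:
move_arm(
  increments=[
    {"tx": 0, "ty": 0, "tz": 0, "rx": 0, "ry": 0, "rz": -1, "gripper": -1},
    {"tx": 0, "ty": 0, "tz": 0, "rx": 0, "ry": 0, "rz": -1, "gripper": -1},
    {"tx": 0, "ty": 0, "tz": 0, "rx": 0, "ry": 0, "rz": -0.5, "gripper": -1},
  ],
)

```text
clock: 13.8
eef_pos: [471.2, -306.2, 109.7]
tcp_rot: [3.141, -0.0, 2.658]
contact_force: [1.4, -0.7, 3.2]
opening: 0.146
```

```bash
python3 s.py
```

```text
13.8 [ 471.2 -306.2  109.7] [ 3.1414e+00 -2.0000e-04  2.6583e+00] F [ 1.4 -0.7  3.2] T [-0.003 -0.418 -0.136] 0.146 [-0.58  0.4   1.87  0.    0.87 -1.67]
```

Request:
move_arm(
  increments=[
    {"tx": 0, "ty": 0, "tz": 0, "rx": 0, "ry": 0, "rz": -1, "gripper": -1},
    {"tx": 0, "ty": 0, "tz": 0, "rx": 0, "ry": 0, "rz": -1, "gripper": -1},
  ],
)

```text
clock: 14.0
eef_pos: [471.2, -306.2, 109.8]
tcp_rot: [3.141, -0.0, 2.693]
contact_force: [2.6, 0.2, 2.9]
opening: 0.138
```

```bash
python3 s.py
```

```text
14.0 [ 471.2 -306.2  109.8] [ 3.1414e+00 -2.0000e-04  2.6933e+00] F [2.6 0.2 2.9] T [ 0.149 -0.368 -0.314] 0.138 [-0.58  0.4   1.87  0.    0.87 -1.7 ]
```

Request:
move_arm(
  increments=[
    {"tx": 0, "ty": 0, "tz": 0, "rx": 0, "ry": 0, "rz": -0.5, "gripper": -1},
    {"tx": 0, "ty": 0, "tz": 0, "rx": 0, "ry": 0, "rz": 0, "gripper": -1},
  ],
)

```text
clock: 14.2
eef_pos: [471.2, -306.2, 109.7]
tcp_rot: [3.141, -0.0, 2.701]
contact_force: [2.5, 1.1, 3.3]
opening: 0.145
```

```bash
python3 s.py
```

```text
14.2 [ 471.2 -306.2  109.7] [ 3.1414e+00 -2.0000e-04  2.7011e+00] F [2.5 1.1 3.3] T [ 0.193 -0.359 -0.285] 0.145 [-0.58  0.4   1.87  0.    0.87 -1.71]
```

The stop is felt: torque rises from about 0.07 to 0.3 N m at 1.30 rad. I'll back off slightly and work out the increments for the hinge arc.

```bash
cat > arc.py <<'E'
from h import *
import sys
from scipy.spatial.transform import Rotation as Ro
def arc(hinge,deg,lid=0.):
    s=r.sense(); R=Ro.from_euler('xyz',s['tcp_rot']); yaw=-0.1727
    S=Ro.from_rotvec(np.radians(deg)*np.array([-np.sin(yaw),np.cos(yaw),0]))
    p=s['eef_pos']; pn=hinge+S.apply(p-hinge)
    print('row shift cm',(R.inv().apply(pn-p)/10).round(3),'rot deg',np.degrees((R.inv()*S*R).as_rotvec()).round(3))
h=np.array([609.1,-330.3,85]);
for d in (.5,1,2): arc(h,d)
E
python3 arc.py
```

```text
row shift cm [-0.021  0.006 -0.122] rot deg [0.132 0.482 0.   ]
row shift cm [-0.044  0.012 -0.244] rot deg [0.265 0.964 0.   ]
row shift cm [-0.091  0.025 -0.487] rot deg [5.290e-01 1.929e+00 1.000e-03]
```

Request:
move_arm(
  increments=[
    {"tx": 0, "ty": 0, "tz": 0, "rx": 0, "ry": 0, "rz": 0.6, "gripper": -1},
    {"tx": -0.021, "ty": 0.006, "tz": -0.122, "rx": 0.132, "ry": 0.482, "rz": 0, "gripper": -1},
    {"tx": -0.021, "ty": 0.006, "tz": -0.122, "rx": 0.132, "ry": 0.482, "rz": 0, "gripper": -1},
    {"tx": -0.021, "ty": 0.006, "tz": -0.122, "rx": 0.132, "ry": 0.482, "rz": 0, "gripper": -1},
  ],
  squeeze=45,
)

```text
clock: 14.6
eef_pos: [471.1, -306.1, 112.4]
tcp_rot: [-3.134, -0.028, 2.69]
contact_force: [2.4, -1.1, -11.5]
opening: 0.143
```

```bash
python3 s.py
```

```text
14.6 [ 471.1 -306.1  112.4] [-3.1344 -0.0279  2.6903] F [  2.4  -1.1 -11.5] T [-0.265 -0.73  -0.192] 0.143 [-0.57  0.41  1.85 -0.01  0.91 -1.68]
```

Request:
move_arm(
  increments=[
    {"tx": -0.021, "ty": 0.006, "tz": -0.122, "rx": 0.132, "ry": 0.482, "rz": 0, "gripper": -1},
    {"tx": -0.021, "ty": 0.006, "tz": -0.122, "rx": 0.132, "ry": 0.482, "rz": 0, "gripper": -1},
  ],
)

```text
clock: 14.8
eef_pos: [471.8, -306.3, 115.2]
tcp_rot: [-3.13, -0.045, 2.69]
contact_force: [1.7, -1.1, -11.1]
opening: 0.138
```

```bash
python3 s.py
```

```text
14.8 [ 471.8 -306.3  115.2] [-3.1299 -0.0445  2.6902] F [  1.7  -1.1 -11.1] T [-0.163 -0.605 -0.255] 0.138 [-0.57  0.42  1.83 -0.02  0.93 -1.68]
```

The pull is steady at 11 N and the tool has risen 5.5 mm, more than the latch's 3 mm play, so the lid is free. I'll continue along the arc.

Request:
move_arm(
  increments=[
    {"tx": -0.044, "ty": 0.012, "tz": -0.244, "rx": 0.265, "ry": 0.964, "rz": 0, "gripper": -1},
    {"tx": -0.066, "ty": 0.018, "tz": -0.366, "rx": 0.398, "ry": 1.446, "rz": 0, "gripper": -1},
    {"tx": -0.091, "ty": 0.025, "tz": -0.487, "rx": 0.53, "ry": 1.929, "rz": 0, "gripper": -1},
    {"tx": -0.091, "ty": 0.025, "tz": -0.487, "rx": 0.53, "ry": 1.929, "rz": 0, "gripper": -1},
    {"tx": -0.091, "ty": 0.025, "tz": -0.487, "rx": 0.53, "ry": 1.929, "rz": 0, "gripper": -1},
    {"tx": -0.091, "ty": 0.025, "tz": -0.487, "rx": 0.53, "ry": 1.929, "rz": 0, "gripper": -1},
  ],
)

```text
clock: 15.4
eef_pos: [480.1, -307.7, 141.0]
tcp_rot: [-3.08, -0.221, 2.684]
contact_force: [1.9, 1.3, -9.0]
opening: 0.141
```

```bash
python3 s.py
```

```text
15.4 [ 480.1 -307.7  141. ] [-3.08   -0.2213  2.6837] F [ 1.9  1.3 -9. ] T [-0.038 -0.721 -0.098] 0.141 [-0.53  0.48  1.67 -0.08  1.2  -1.61]
```

Request:
move_arm(
  increments=[
    {"tx": -0.091, "ty": 0.025, "tz": -0.487, "rx": 0.53, "ry": 1.929, "rz": 0, "gripper": -1},
    {"tx": -0.091, "ty": 0.025, "tz": -0.487, "rx": 0.53, "ry": 1.929, "rz": 0, "gripper": -1},
    {"tx": -0.091, "ty": 0.025, "tz": -0.487, "rx": 0.53, "ry": 1.929, "rz": 0, "gripper": -1},
    {"tx": -0.091, "ty": 0.025, "tz": -0.487, "rx": 0.53, "ry": 1.929, "rz": 0, "gripper": -1},
    {"tx": -0.091, "ty": 0.025, "tz": -0.487, "rx": 0.53, "ry": 1.929, "rz": 0, "gripper": -1},
    {"tx": -0.091, "ty": 0.025, "tz": -0.487, "rx": 0.53, "ry": 1.929, "rz": 0, "gripper": -1},
    {"tx": -0.091, "ty": 0.025, "tz": -0.487, "rx": 0.53, "ry": 1.929, "rz": 0, "gripper": -1},
    {"tx": -0.091, "ty": 0.025, "tz": -0.487, "rx": 0.53, "ry": 1.929, "rz": 0, "gripper": -1},
    {"tx": -0.066, "ty": 0.018, "tz": -0.366, "rx": 0.398, "ry": 1.446, "rz": 0, "gripper": -1},
    {"tx": 0, "ty": 0, "tz": 0, "rx": 0, "ry": 0, "rz": 0, "gripper": -1},
  ],
)

```text
clock: 16.4
eef_pos: [502.8, -311.7, 177.8]
tcp_rot: [-2.986, -0.514, 2.65]
contact_force: [-1.4, 4.6, -2.0]
opening: 0.14
```

```bash
python3 s.py
```

```text
16.4 [ 502.8 -311.7  177.8] [-2.9864 -0.5136  2.65  ] F [-1.4  4.6 -2. ] T [ 0.249 -0.354 -0.235] 0.14 [-0.47  0.65  1.39 -0.15  1.62 -1.56]
```

Request:
move_arm(
  increments=[
    {"tx": 0, "ty": 0, "tz": 0, "rx": 0, "ry": 0, "rz": 0, "gripper": -0.6},
    {"tx": 0, "ty": 0, "tz": 0, "rx": 0, "ry": 0, "rz": 0, "gripper": -0.3},
    {"tx": 0, "ty": 0, "tz": 0, "rx": 0, "ry": 0, "rz": 0, "gripper": 0},
    {"tx": 0, "ty": 0, "tz": 0, "rx": 0, "ry": 0, "rz": 0, "gripper": 0},
    {"tx": 0, "ty": 0, "tz": 0, "rx": 0, "ry": 0, "rz": 0, "gripper": 0},
  ],
)

```text
clock: 16.9
eef_pos: [502.5, -312.2, 177.7]
tcp_rot: [-2.987, -0.511, 2.65]
contact_force: [-0.0, -0.3, -0.7]
opening: 0.496
```

Request:
move_arm(
  increments=[
    {"tx": 0, "ty": 0, "tz": -0.5, "rx": 0, "ry": 0, "rz": 0, "gripper": 0},
    {"tx": 0, "ty": 0, "tz": -1.5, "rx": 0, "ry": 0, "rz": 0, "gripper": 0},
    {"tx": 0, "ty": 0, "tz": -1.5, "rx": 0, "ry": 0, "rz": 0, "gripper": 0},
    {"tx": 0, "ty": 0, "tz": -1.5, "rx": 0, "ry": 0, "rz": 0, "gripper": 0},
    {"tx": 0, "ty": 0, "tz": -1.5, "rx": 0, "ry": 0, "rz": 0, "gripper": 0},
    {"tx": 0, "ty": 0, "tz": 0, "rx": 0, "ry": 0, "rz": 0, "gripper": 0},
    {"tx": 0, "ty": 0, "tz": 0, "rx": 0, "ry": 0, "rz": 0, "gripper": 0},
    {"tx": 0, "ty": 0, "tz": 0, "rx": 0, "ry": 0, "rz": 0, "gripper": 0},
  ],
)

```text
clock: 17.7
eef_pos: [534.6, -318.0, 233.0]
tcp_rot: [-2.987, -0.512, 2.65]
contact_force: [0.7, 0.2, 0.1]
opening: 0.5
```

```bash
python3 s.py; python3 - <<'E'
from h import *
s=r.sense()
a,d=r.grab_frame('scene'); 
b,e=r.grab_frame('wrist')
cv2.imwrite('pics/f.png',np.hstack([a[200:470,200:520],b[::2,::2][:270]] if 0 else [cv2.resize(a[220:460,240:560],(400,300)),cv2.resize(b,(400,300))])[:,:,::-1])
h=np.array([609.1,-330.3,85])
for q in ['bar_centre','button_top']:
  for cam,dm in (('scene',d),('wrist',e)):
    for o in r.place_of(q,cam)[:1]:
        v,u=o['location']; dd=np.median(dm[int(v)-2:int(v)+3,int(u)-2:int(u)+3])
        p=wpt(cam,(v,u),dd,pose=s); x=-(p-h)@[.985,-.172,0]; print(q,cam,o['confidence'],p.round(1),'x',x.round(1),'z',(p-h)[2].round(1),np.arctan2((p-h)[2],x))
E
```

```text
17.7 [ 534.6 -318.   233. ] [-2.9868 -0.5123  2.6498] F [0.7 0.2 0.1] T [-0.118 -0.221 -0.035] 0.5 [-0.46  0.64  1.27 -0.14  1.75 -1.57]
bar_centre scene 0.7 [ 509.1 -319.1  197.4] x 100.4 z 112.4 0.8419489181829194
bar_centre wrist 0.78 [ 512.2 -313.8  199.4] x 98.3 z 114.4 0.8612477159752779
button_top scene 0.38 [ 572.  -322.7  139.8] x 37.8 z 54.8 0.9665650629554456
button_top wrist 0.68 [ 567.1 -323.9  142.4] x 42.5 z 57.4 0.933601839393925
```

View pics/f.png

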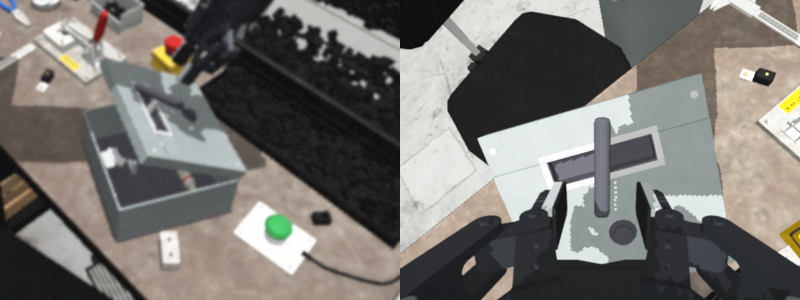

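```bash
python3 -c "
from rig import r
print(r.sign_off())"
```

```text
the job is handed in; nothing more can be done
None
```

The case is open: the lid stands by itself at about 30° with the T-handle still out. I handed the job in at about 18 s on the robot's clock; no verdict came back.

- **Button:** I pressed it to its stop with about 11 N at most (limit 25 N). The bar then measured 134.5 mm high, so the handle had popped out.
- **Handle:** I turned it anticlockwise in small steps to about 1.30 rad. There the torque rose from about 0.07 to 0.3 N m, which is about 12 N at the cam (limit 25 N). I stopped there and backed off slightly.
- **Lid:** I raised it along the hinge arc with a steady pull of 9 to 11 N, then let go and backed the gripper away.

**Last checks:**
- **Lid angle:** The bar's measured position puts it at about 0.51 rad (0.4 needed). I took this once after letting go, so I did not measure its speed directly.
- **Handle:** It was still out.
- **Contact:** The force on the tool was under 1 N, and the gripper was clear of everything.
- **Bystanders:** The setting block looked unmoved in the last picture. I did not measure the dish and clips again, but the arm only passed well above them.

No check failed or disagreed. My first three move calls were refused because every field has to be given in each row; nothing moved on those.

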